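# Set the goods shed into its corner of the model railway yard

## Task

Push the model goods shed (the long one with the pitched roof) along the ground of the layout until its long wall is flat against the retaining wall and its end is up against the low, plank-topped loading dock. Use only the fingers from outside to push it: do not lift or tip it, and leave the flat-roofed hut and everything else where they stand. Finish clear of everything.

Things in the scene. Friction and masses are not known exactly. Their poses are not given: they have to be found in the camera images.
- shed: Plywood model goods shed, grey pitched roof, loose, 0.2 to 0.4 kg; 96 mm along x, 120 mm along y, walls 44 mm high, ridge (along y) 72 mm high. Origin at the centre of its underside. It slides on the layout board, whose flat top is at z = 0.010. At the start x points away from the robot within 20 degrees; shed and hut may stand either way round, left and right.
- yard: Fixed concrete L on the board: retaining wall and loading dock. Origin at the inner corner, ground level; x away from the robot within 10 degrees. Wall face: plane x = 0, from the corner 460 mm along -y, 50 mm high, 28 mm thick. Dock end face: plane y = 0, 90 mm out along -x; dock 80 mm along +y, 31 mm high. Home, the shed's origin is at x -48, y -60 mm here, its y along the wall.
- hut: Small flat-roofed plywood hut with a grey roof, loose, 48 x 48 mm, 52 mm high; origin at the centre of its underside. Not to be moved.
- cup: Empty black plastic cup, loose, 54 mm across, 55 mm high, origin at the centre of its underside. Not to be moved.
- tree_a: Model fir tree on a round foot, loose, 40 mm across, 70 mm high, on the robot's left near side; origin under its foot. Not to be moved.
- tree_b: Model fir tree on a round foot, loose, 36 mm across, 62 mm high, on the robot's right; origin under its foot. Not to be moved.
- jar: Small glass jar with white lid, loose, 38 mm across, 48 mm high, origin at the centre of its underside. Not to be moved.
- brush: Paint brush lying flat, loose, far to the robot's right; origin on its axis. Not to be moved.

How it is judged:
At the end, for the whole second after the job is handed in: The shed stands upright and still, within 5 mm of touching both the retaining wall and the dock and parallel to the wall within 0.05 rad; hut, cup, trees and jar are within 15 mm, the brush within 20 mm, of where they started (x of shed in the frame of yard between -0.053 and -0.044 m and y of shed in the frame of yard between -0.065 and -0.056 m and angle between the y axis of shed and the y axis of yard, either way round below 0.05 rad and angle between shed's own z axis and vertical below 0.05 rad and height (world z) of shed below 0.014 m and linear speed of shed below 0.01 m/s and distance of each of hut, cup, tree_a, tree_b, jar from where it was at the start of the episode below 0.015 m and distance of brush from where it was at the start of the episode below 0.02 m).
It fails at once if the shed is lifted off the ground (more than 8 mm) (height (world z) of shed above 0.018 m).
It fails at once if the shed is tipped (more than 0.2 rad) (angle between shed's own z axis and vertical above 0.2 rad).
It fails at once if the hut, cup, a tree or the jar is moved more than 15 mm, or the brush more than 20 mm (distance of any of hut, cup, tree_a, tree_b, jar from where it was at the start of the episode above 0.015 m or distance of brush from where it was at the start of the episode above 0.02 m).
It also fails if it takes over 54 s, if anything falls off the work surface, if the arm or the gripper's body presses on something with over 40 N, if the wrist force passes 120 N, or if a joint passes its speed limit or range.

## Robot

A 6-joint arm with a two-finger parallel gripper is mounted at the origin on the work surface. World frame = base frame: x ahead of the robot, y to its left, z up, the work surface at z = 0. Lengths are in m, angles in rad, forces in N, time in s.
With the tool pointing down it reaches from about 0.275 to 0.85 m from the base axis. Payload 5.2 kg.
Tool frame: the origin (TCP) lies on the front face of the gripper's body, between the roots of the fingers; the fingertips stand 73 mm ahead of it and the grasp point (between the pads) lies 54 mm ahead of it (env.tips_ahead is the distance from the TCP to the fingertips, in m); z points along the fingers, x is the direction in which the jaws open and shut, and the axes are right-handed (so a half turn about z gives the same grasp; the last joint's range is limited). The gripper opens to 85 mm and grips with 20 to 120 N. Pads are 22 mm wide; open, the fingers measure 114 mm over their backs; the gripper's body (76 mm by 85 mm) begins 54 mm behind the grasp point. The pads swing forward as they close: fully open they stand 13 mm farther back than shut.
Start: joints at [-1.45, 0.259, 1.535, -0, 1.348, -0.203], TCP at [0.175, -0.521, 0.304] pointing down, gripper open.
Joint ranges: [-3.14, 3.14], [-0.91, 2.08], [0.19, 2.58], [-1.22, 4.36], [0.22, 2.71], [-3.12, 3.12]. Speed limits (rad/s): [2.57, 2.57, 3.14, 3.14, 3.14, 3.14].

## Interface

Orientations are given as [roll, pitch, yaw] about the fixed x, y, z axes, in that order (R = Rz(yaw) Ry(pitch) Rx(roll)).
In Python, from plant import env gives the robot as it stands.
- The arm moves only by the tool servo_tool, never from a script. Its argument "moves" is one flat list of numbers, 6 for each row, row after row: the shift along the world's x, y, z in m, then the turn, a rotation vector about the world's x, y, z in degrees. In form: [x, y, z, ax, ay, az, x, y, z, ax, ay, az, ...]. A call has 1 to 12 rows; each row is the pose to reach, as a shift and turn from the pose measured when the call began; what a row does not reach only later rows make up. A row lasts 1/10 s, in which the tool goes at most 50 mm and 8.59 degrees, less where a joint would pass 70% of its speed; a pose out of reach is approached as far as the arm can. A call with a gripper value outside its range is refused whole. "gripper" is the finger opening in m, from 0 to 0.0854, set as the call begins (left out, the last holds). The fingers move at their own pace and stop on an object; "force" is the grip in N (left out, the last holds). Time passes only in rows, so rows that repeat a pose let the fingers close. It gives the time, the measured TCP pose, the force and the opening at its end, in the units of the state.
- env.observe(): the state, without advancing time (a new reading comes with each control period).
- env.camera(name): name is "side" or "top" or "wrist"; returns a dict with "img" (400x640x3 uint8, red, green, blue), "mtx" (3x3 intrinsics, pixels), "R" (3x3) and "t" (3): a world point X has camera coordinates R X + t; the wrist camera has in their place "T_tool_cam" (4x4, takes a point from camera to tool coordinates, whose origin is the TCP and whose axes are the tool frame's). Camera axes: x right, y down, z forward; pixel columns grow to the right and rows downward; lengths in m; the calibration is good to about 2 mm. A picture is of the moment at which its call begins: read the wrist's pose just before it. There is no depth.
- env.hand_in(): hands the job in, once; it reports no verdict.
Trained networks look in the newest picture that a camera, given by its name, has taken for a name from the list of things; names that differ only in an ending like _2 or _b are one class to them, and where a whole thing is asked for, a point or a joint stands for the part that bears it (a point fixed in the world has none). Each returns a list of dicts, best first, with "conf" (0 to 1); they miss things now and then, are a little off and sometimes report something else, mostly with a low value. They report only what shows in the picture. A call takes as long as a camera call.
- env.regions_of(camera, query): "pixels" (400x640 bool, what is visible of it) and "extent" ([left, top, right, bottom] in pixels, round what is visible of it).
The state is a dict: "clock": time; "joint_pos": joint angles; "joint_vel": joint speeds; "joint_efforts": joint torques, N m; "tcp_pos": TCP position; "eef_rot": TCP orientation; "force": force on the tool from outside, world axes, zero at the start; "ft_torque": the same for the moment, N m; "width": finger opening in m.
Only numpy, scipy, OpenCV 4.12 (cv2) and the standard library are available. Lean on these libraries where they do the work, as an engineer would, in place of code of your own. Each camera call takes 0.05 s, during which the arm holds its last target.

## Working session

There is one attempt and no reset: what is moved stays moved. The work goes in short steps, Python scripts to look and compute and a tool call to move; the robot and the scene stay as the last step left them, time stands still between calls to the robot, and variables do not carry over. Pictures are saved under pics/ and viewed, and the job is handed in when it is done.

Besides the shell and the picture viewer there is one more tool, called after ">>>" as name(argument=value, ...), one argument or row to a line, values as JSON. servo_tool: Moves the arm, as the interface text tells. Its arguments: {"type":"object","properties":{"moves":{"type":"array","items":{"type":"number"}},"gripper":{"type":"number"},"force":{"type":"number"}},"required":["moves"]}

```bash
ls; mkdir -p pics; python3 - <<'E'
from plant import env
import cv2
for n in ("top","side"):
    c=env.camera(n); cv2.imwrite(f"pics/{n}0.png",c["img"][:,:,::-1]); print(n,c["mtx"].tolist(),c["R"].tolist(),c["t"].tolist())
    for q in ("shed","yard","hut","cup","tree_a","jar","brush"):
        for r in env.regions_of(n,q): print(q,round(r["conf"],2),r["extent"])
print(env.observe())
E
```

```text
pics
top [[404.55069297296797, 0.0, 320.2236936309078], [0.0, 404.55069297296797, 201.53510930240898], [0.0, 0.0, 1.0]] [[0.005668532497008735, -0.9996796284744535, -0.02466795801254685], [-0.9928422211324549, -0.002683385032354481, -0.11940319669733092], [0.1192987496837403, 0.025168231124704694, -0.9925393536107018]] [-0.07161584507198673, 0.5241555682720338, 1.0888938685473746]
shed 0.83 [249.3, 204.1, 299.9, 245.4]
yard 0.88 [185.3, 138.8, 382.7, 184.0]
hut 0.66 [331.1, 211.6, 351.7, 229.9]
cup 0.87 [404.5, 230.4, 424.3, 252.7]
tree_a 0.57 [207.0, 257.3, 221.1, 269.3]
jar 0.75 [178.7, 203.1, 196.3, 216.7]
brush 0.75 [446.1, 162.9, 477.3, 234.4]
side [[476.814982094991, 0.0, 321.8110576186775], [0.0, 476.814982094991, 213.98144743351193], [0.0, 0.0, 1.0]] [[-0.988537765004463, -0.14976306821278487, 0.019081681253846215], [-0.1110444819743503, 0.6356301087575909, -0.7639656326457762], [0.10228494602349279, -0.7573277944459096, -0.6449747294093507]] [0.5026141703546352, 0.15711189217860522, 1.1613606413805402]
shed 0.89 [317.3, 230.1, 357.6, 287.3]
yard 0.89 [210.3, 176.2, 287.7, 34
[... 205 characters left out ...]
h 0.7 [302.7, 144.8, 368.2, 155.1]
{'clock': 0.8, 'joint_pos': array([-1.44983108e+00,  2.58604528e-01,  1.53501815e+00,  3.60871835e-05,
        1.34797982e+00, -2.02784843e-01]), 'joint_vel': array([ 0.00134904,  0.00108626,  0.00132162, -0.00145851, -0.00029654,
        0.00117951]), 'joint_efforts': array([-2.65999105e-06, -4.45863461e+01, -2.90886891e+01, -5.27777720e-04,
        5.09442034e-04, -1.44015564e-05]), 'tcp_pos': array([ 0.17500864, -0.52141905,  0.3039    ]), 'eef_rot': array([-3.14155620e+00,  2.55287199e-06, -1.24705421e+00]), 'force': array([ 0.07882833, -0.37396871, -0.34473174]), 'ft_torque': array([ 0.02091785,  0.02266771, -0.00695127]), 'width': 0.08574107921823523}
```

```bash
python3 - <<'E'
import cv2
a=cv2.imread("pics/top0.png"); cv2.imwrite("pics/top0z.png",cv2.resize(a[110:290,160:490],None,fx=2.4,fy=2.4,interpolation=cv2.INTER_CUBIC))
a=cv2.imread("pics/side0.png"); cv2.imwrite("pics/side0z.png",cv2.resize(a[130:370,180:420],None,fx=2.5,fy=2.5,interpolation=cv2.INTER_CUBIC))
E
```

```text
(no output)
```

View pics/top0z.png

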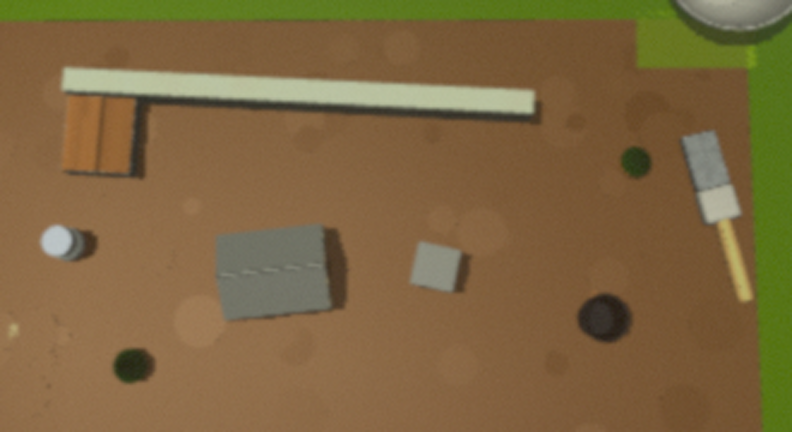

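View pics/side0z.png

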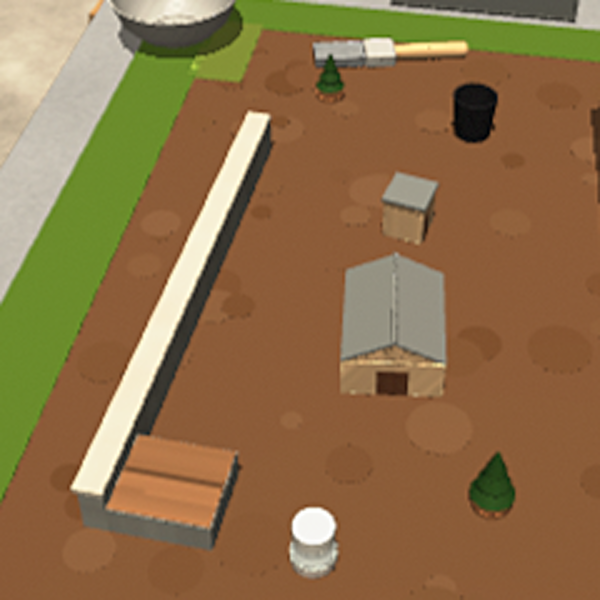

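```bash
cat > h.py <<'E'
from plant import env
import numpy as np, cv2
from scipy.optimize import minimize
def box(x0,x1,y0,y1,z0,z1): return np.array([[x,y,z] for x in(x0,x1) for y in(y0,y1) for z in(z0,z1)])
SHED=[np.vstack([box(-.048,.048,-.06,.06,0,.044),[[0,-.06,.072],[0,.06,.072]]])]
YARD=[box(0,.028,-.46,.08,0,.05),box(-.09,0,0,.08,0,.031)]
HUT=[box(-.024,.024,-.024,.024,0,.052)]
def cyl(r,h):
    a=np.arange(16)*np.pi/8; return [np.array([[r*np.cos(t),r*np.sin(t),z] for t in a for z in(0,h)])]
S=8
def sil(parts,p,c):
    x,y,th=p; R=np.array([[np.cos(th),-np.sin(th),0],[np.sin(th),np.cos(th),0],[0,0,1]])
    m=np.zeros((400*2,640*2),np.uint8)
    for P in parts:
        W=P@R.T+[x,y,.010]; C=W@c["R"].T+c["t"]; u=C@c["mtx"].T; u=u[:,:2]/u[:,2:]
        h=cv2.convexHull(((u+.5)*2-.5).astype(np.float32))
        cv2.fillPoly(m,[np.round(h*16).astype(np.int32)],255,cv2.LINE_AA,shift=4)
    return cv2.resize(m,(640,400),interpolation=cv2.INTER_AREA)/255.
def fit(parts,q,views,p0,occl=None):
    ms=[(c,r["pixels"].astype(float)) for c,r in views]
    def cost(p):
        t=0
        for c,m in ms:
            s=sil(parts,p,c); t+=np.abs(s-m).sum()/m.sum()
        return t
    best=None
    for s in ((.02,.1),(.004,.03)):
        p0=p0 if best is None else best.x
        sim=np.array([p0,p0+np.array([s[0],0,0]),p0+np.array([0,s[0],0]),p0+np.array([0,0,s[1]])])
        best=minimize(cost,p0,method="Nelder-Mead",options=dict(initial_simplex=sim,xatol=1e-5,fatol=1e-5,maxiter=250))
    return best.x,best.fun
def look(names=("top","side")):
    return {n:env.camera(n) for n in names}
def ground(c,uv,z):
    d=c["R"].T@np.linalg.inv(c["mtx"])@np.array([*uv,1.]); o=-c["R"].T@c["t"]; return o+d*(z-o[2])/d[2]
E
cat > a.py <<'E'
from h import *
cs=look()
np.set_printoptions(precision=4,suppress=True)
print(env.tips_ahead)
for q,parts,p0 in (("shed",SHED,None),("yard",YARD,None),("hut",HUT,None),("jar",cyl(.019,.048),None),("cup",cyl(.027,.055),None)):
    V=[(cs[n],env.regions_of(n,q)[0]) for n in cs]
    e=V[0][1]["extent"]; g=ground(cs["top"],((e[0]+e[2])/2,(e[1]+e[3])/2),.05)
    p0=np.array([g[0],g[1],0.])
    if q=="yard": p0=np.array([g[0]+.03,g[1]+.2,0])
    print(q,p0,"both",*fit(parts,q,V,p0),"top",*fit(parts,q,V[:1],p0),"side",*fit(parts,q,V[1:],p0))
E
python3 a.py
```

```text
0.0726
shed [0.4585 0.0553 0.    ] both [0.464  0.056  0.1174] 0.09963849857626081 top [0.464  0.0564 0.1111] 0.04509217211720116 side [0.4647 0.0537 0.1074] 0.0501349583230399
yard [0.6706 0.2341 0.    ] both [ 0.6668  0.2222 -0.0469] 0.1273691125459146 top [ 0.6666  0.223  -0.0494] 0.07002280977929129 side [ 0.6672  0.2212 -0.0477] 0.048488994767169585
hut [ 0.4166 -0.3214  0.    ] both [ 0.4143 -0.3158  0.0122] 2.13210667393902 top [ 0.4149 -0.3162  0.0968] 0.27973082724213943 side [ 1.1465 -2.6493 -0.0296] 1.0
jar [0.4985 0.2948 0.    ] both [ 0.4971  0.3011 -0.0079] 0.37283631069606327 top [0.4967 0.2999 0.0312] 0.1660314830157415 side [0.4983 0.2998 0.0722] 0.21193001790880284
cup [ 0.4118 -0.3182  0.    ] both [ 0.4148 -0.3154  0.0678] 0.4139285977870911 top [ 0.4152 -0.3148  0.0297] 0.17373771038160307 side [ 0.4151 -0.3195  0.142 ] 0.23585122071112563
```

>>> servo_tool(
  moves=[0.012,0.035,0,0,0,-2,0.025,0.075,0,0,0,-4,0.039,0.12,0,0,0,-7,0.055,0.165,0,0,0,-9,0.068,0.21,0,0,0,-11,0.083,0.255,0,0,0,-13,0.098,0.3,0,0,0,-15,0.113,0.345,0,0,0,-17,0.127,0.39,0,0,0,-19,0.142,0.435,0,0,0,-21,0.157,0.48,0,0,0,-21.3,0.167,0.52,0,0,0,-21.3],
  gripper=0.06,
)

```text
clock: 2.6
tcp_pos: [0.3423, 0.0007, 0.3044]
eef_rot: [-3.14, -0.0, -1.619]
force: [1.9, -0.3, 0.2]
width: 0.0599
```

>>> servo_tool(
  moves=[0.01,0.03,-0.02,0,0,0,0.02,0.057,-0.055,0,0,0,0.02,0.057,-0.095,0,0,0,0.02,0.057,-0.135,0,0,0,0.02,0.057,-0.17,0,0,0,0.02,0.057,-0.19,0,0,0,0.02,0.057,-0.204,0,0,0,0.02,0.057,-0.204,0,0,0],
)

```text
clock: 3.4
tcp_pos: [0.3612, 0.0579, 0.099]
eef_rot: [3.14, 0.0, -1.619]
force: [0.1, 0.7, -0.3]
width: 0.0601
```

```bash
python3 - <<'E'
from h import *
o=env.observe(); print(o["clock"],o["tcp_pos"],o["force"],env.tips_ahead)
for n in ("side","top"):
    a=env.camera(n)["img"][:,:,::-1]
    cv2.imwrite(f"pics/{n}1.png",cv2.resize(a[130:370,180:420],None,fx=2.5,fy=2.5,interpolation=cv2.INTER_CUBIC))
E
```

```text
3.4 [0.36123442 0.05786109 0.0990219 ] [ 0.0867323   0.73950737 -0.31095196] 0.0726
```

View pics/side1.png

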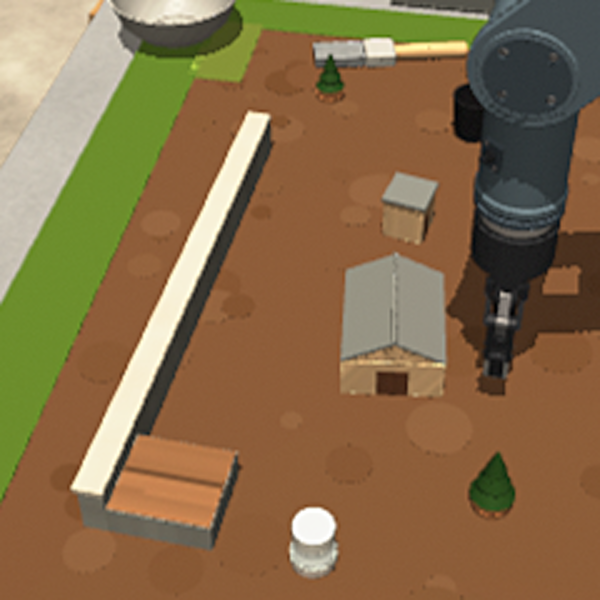

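>>> servo_tool(
  moves=[0.01,0,0,0,0,0,0.02,-0.001,0,0,0,0,0.03,-0.0015,0,0,0,0,0.04,-0.002,0,0,0,0,0.05,-0.0025,0,0,0,0,0.06,-0.003,0,0,0,0,0.07,-0.0035,0,0,0,0,0.08,-0.004,0,0,0,0,0.09,-0.0045,0,0,0,0,0.1,-0.005,0,0,0,0,0.11,-0.0055,0,0,0,0,0.115,-0.0055,0,0,0,0],
)

```text
clock: 4.7
tcp_pos: [0.4789, 0.052, 0.1007]
eef_rot: [-3.139, -0.0, -1.619]
force: [-1.7, -1.1, 1.7]
width: 0.0603
```

```bash
cat > b.py <<'E'
from h import *
import sys
np.set_printoptions(precision=4,suppress=True)
tag=sys.argv[1]
cs=look()
for n in cs:
    a=cs[n]["img"][:,:,::-1]
    cv2.imwrite(f"pics/{n}{tag}.png",cv2.resize(a[130:370,180:420],None,fx=2.5,fy=2.5,interpolation=cv2.INTER_CUBIC))
Y={"top":np.array([.6666,.223,-.0487]),"side":np.array([.6672,.2212,-.0477])}
def rel(p,y):
    c,s=np.cos(y[2]),np.sin(y[2]); d=p[:2]-y[:2]; return np.array([c*d[0]+s*d[1],-s*d[0]+c*d[1],p[2]-y[2]])
o=env.observe(); print(o["clock"],o["tcp_pos"],"tcp in yard",rel(np.array([*o["tcp_pos"][:2],o["eef_rot"][2]]),[.6667,.2225,-.048]))
for n in cs:
    r=env.regions_of(n,"shed")
    if not r: print(n,"none"); continue
    e=r[0]["extent"]; g=ground(cs[n],((e[0]+e[2])/2,(e[1]+e[3])/2),.04)
    p,f=fit(SHED,"shed",[(cs[n],r[0])],np.array([g[0],g[1],0.]))
    print(n,r[0]["conf"],p,f,"rel",rel(p,Y[n]))
E
python3 b.py 2
```

```text
4.8 [0.4786 0.0521 0.1007] tcp in yard [-0.1797 -0.1793 -1.5706]
top 0.69 [ 0.5402  0.0448 -0.0108] 1.6449049773755653 rel [-0.1175 -0.1841  0.0379]
side 0.69 [ 0.4884 -0.2275  0.0668] 19.81348374966425 rel [-0.1572 -0.4567  0.1145]
```

View pics/side2.png

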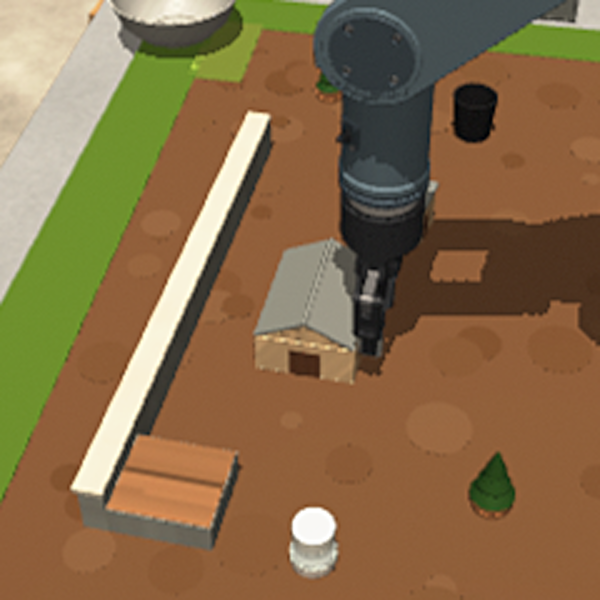

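>>> servo_tool(
  moves=[0.008,-0.0005,0,0,0,0,0.016,-0.001,0,0,0,0,0.024,-0.001,0,0,0,0,0.032,-0.0015,0,0,0,0,0.04,-0.002,0,0,0,0,0.046,-0.002,0,0,0,0,0.051,-0.0025,0,0,0,0,0.055,-0.003,0,0,0,0,0.058,-0.003,0,0,0,0,0.06,-0.003,0,0,0,0,0.062,-0.003,0,0,0,0],
)

```text
clock: 6.0
tcp_pos: [0.5396, 0.0492, 0.1006]
eef_rot: [-3.14, -0.0, -1.618]
force: [-2.1, 0.7, 0.1]
width: 0.0598
```

Tool at yard x ≈ −0.119; about 12 mm left. Slow approach.

>>> servo_tool(
  moves=[0.003,0,0,0,0,0,0.005,0,0,0,0,0,0.007,0,0,0,0,0,0.009,-0.0005,0,0,0,0,0.01,-0.0005,0,0,0,0],
)

```text
clock: 6.5
tcp_pos: [0.5499, 0.0486, 0.1006]
eef_rot: [-3.14, -0.0, -1.619]
force: [-1.9, 0.1, 1.3]
width: 0.06
```

```bash
python3 b.py 3
```

```text
6.6 [0.5499 0.0486 0.1006] tcp in yard [-0.1083 -0.1793 -1.5705]
top 0.83 [ 0.6094 -0.0039  0.1772] 2.389830641675508 rel [-0.0461 -0.2294  0.2259]
side 0.56 [0.616  0.0419 0.0891] 0.2346865506766087 rel [-0.0426 -0.1816  0.1368]
```

View pics/side3.png

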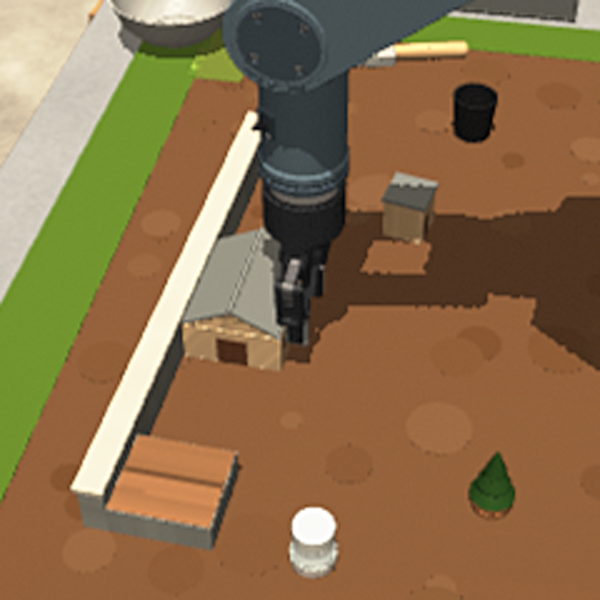

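View pics/top3.png

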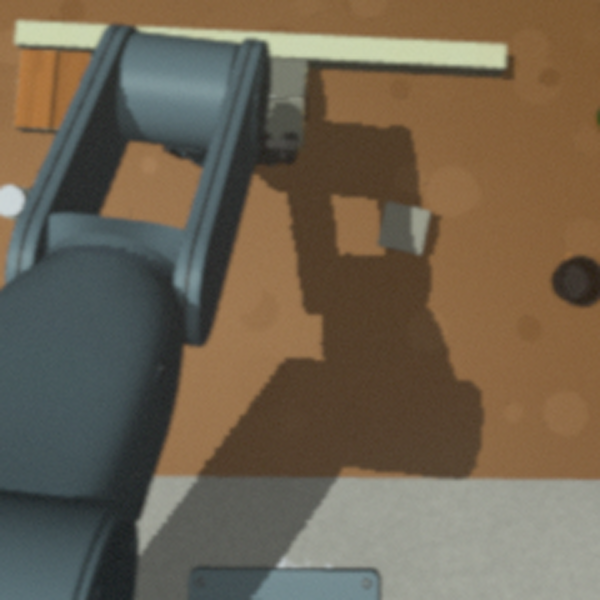

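>>> servo_tool(
  moves=[0.001,0,0,0,0,0,0.002,0,0,0,0,0,0.003,0,0,0,0,0],
)

```text
clock: 7.0
tcp_pos: [0.5509, 0.0488, 0.1004]
eef_rot: [3.139, -0.0, -1.619]
force: [-9.7, -0.1, 5.2]
width: 0.0602
```

>>> servo_tool(
  moves=[-0.01,0,0,0,0,0,-0.03,0.001,0,0,0,0,-0.05,0.002,0.01,0,0,0,-0.06,0,0.04,0,0,0,-0.06,0,0.08,0,0,8,-0.06,-0.01,0.12,0,0,16,-0.05,-0.04,0.15,0,0,24,-0.03,-0.07,0.15,0,0,32,0,-0.1,0.15,0,0,40,0.02,-0.109,0.15,0,0,48,0.04,-0.109,0.15,0,0,56,0.054,-0.109,0.15,0,0,64],
  gripper=0.04,
)

```text
clock: 8.2
tcp_pos: [0.6061, -0.0611, 0.2503]
eef_rot: [3.14, -0.002, -0.497]
force: [-0.2, -0.7, 0.7]
width: 0.0401
```

```bash
python3 b.py 4
```

```text
8.3 [ 0.6061 -0.0606  0.25  ] tcp in yard [-0.0469 -0.2857 -0.4525]
top 0.63 [0.6669 0.0065 0.081 ] 1.5285031872831438 rel [ 0.0108 -0.2162  0.1297]
side 0.69 [ 0.6117  0.0394 -0.0354] 0.036536419622000424 rel [-0.0468 -0.1842  0.0123]
```

View pics/side4.png

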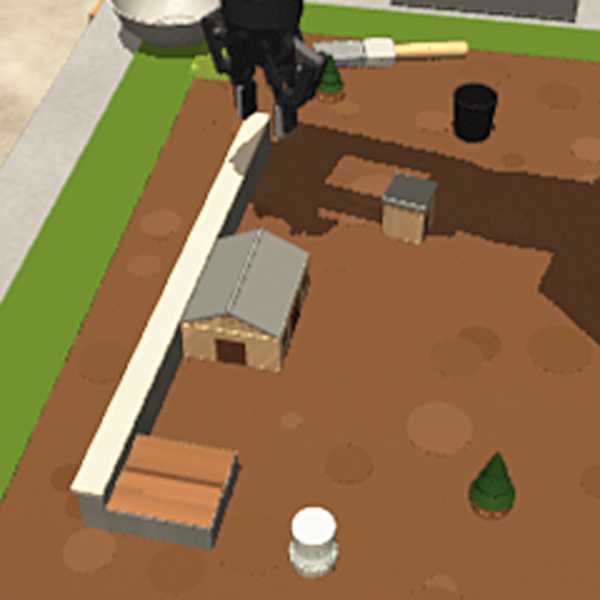

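View pics/top4.png

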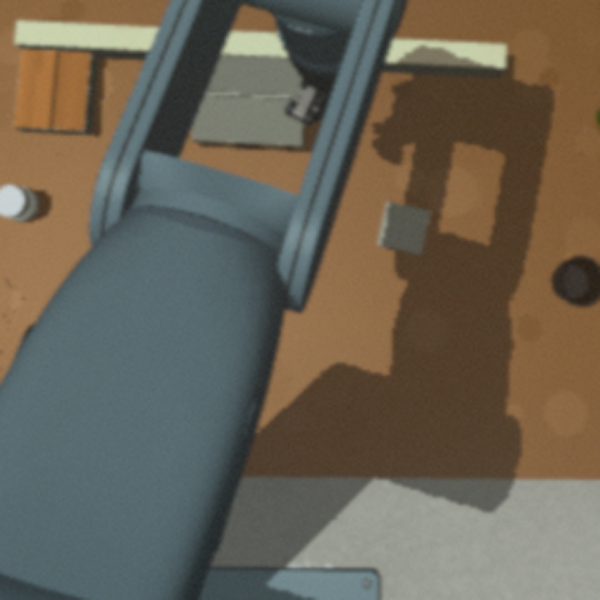

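>>> servo_tool(
  moves=[-0.001,-0.005,-0.01,0,0,8,-0.003,-0.006,-0.03,0,0,16,-0.003,-0.006,-0.05,0,0,23,-0.003,-0.006,-0.08,0,0,25.7,-0.003,-0.006,-0.11,0,0,25.7,-0.003,-0.006,-0.135,0,0,25.7,-0.003,-0.006,-0.147,0,0,25.7,-0.003,-0.006,-0.147,0,0,25.7],
)

```text
clock: 9.2
tcp_pos: [0.5998, -0.0656, 0.1016]
eef_rot: [3.14, 0.004, -0.058]
force: [0.1, 0.2, 0.4]
width: 0.04
```

```bash
python3 b.py 5
```

```text
9.3 [ 0.6017 -0.0662  0.104 ] tcp in yard [-0.0511 -0.2915 -0.0093]
top 0.72 [ 0.5208  0.3063 -0.2301] 7.439052287581699 rel [-0.1497  0.0761 -0.1814]
side 0.61 [ 0.6118  0.0398 -0.016 ] 0.043686785701245116 rel [-0.0467 -0.1838  0.0317]
```

View pics/side5.png

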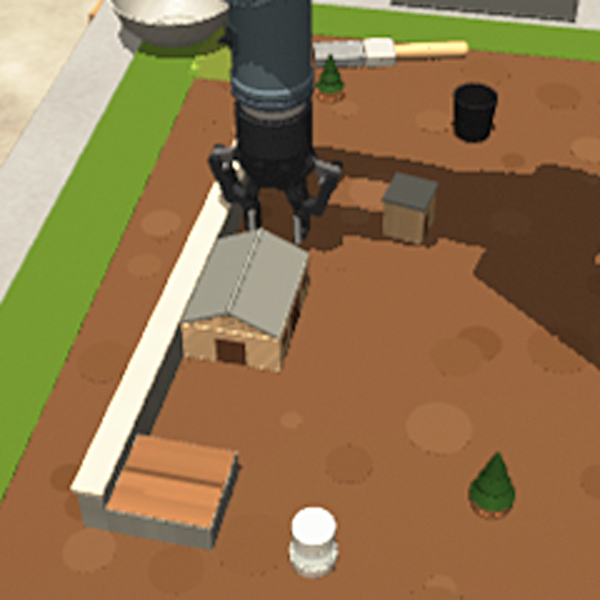

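>>> servo_tool(
  moves=[0.0005,0.01,-0.001,0,0,0.5,0.001,0.02,-0.002,0,0,0.5,0.0015,0.03,-0.002,0,0,0.5,0.002,0.04,-0.002,0,0,0.5,0.0025,0.05,-0.002,0,0,0.5,0.003,0.06,-0.002,0,0,0.5,0.0035,0.07,-0.002,0,0,0.5,0.004,0.08,-0.002,0,0,0.5,0.0045,0.09,-0.002,0,0,0.5,0.005,0.1,-0.002,0,0,0.5,0.005,0.105,-0.002,0,0,0.5],
)

```text
clock: 10.5
tcp_pos: [0.6074, 0.0398, 0.1027]
eef_rot: [3.138, -0.003, -0.048]
force: [0.1, -1.8, 2.0]
width: 0.0404
```

```bash
python3 b.py 6
```

```text
10.6 [0.6071 0.0399 0.1025] tcp in yard [-0.0508 -0.1853  0.0007]
top 0.64 [0.6051 0.1294 0.0001] 1.162094703242374 rel [-0.0569 -0.0965  0.0488]
side 0.64 [ 0.6133  0.1123 -0.0319] 0.036959847633320844 rel [-0.0486 -0.1113  0.0158]
```

View pics/side6.png

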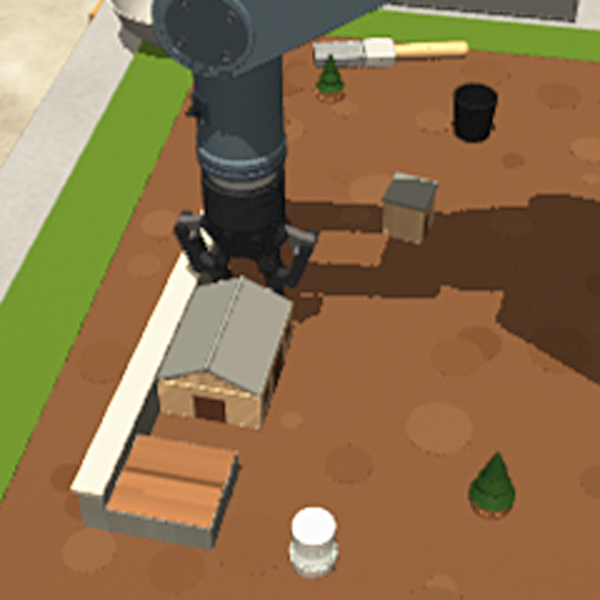

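>>> servo_tool(
  moves=[0.0005,0.007,0,0,0,0,0.001,0.014,0,0,0,0,0.001,0.021,0,0,0,0,0.0015,0.028,0,0,0,0,0.002,0.034,0,0,0,0,0.002,0.038,0,0,0,0,0.002,0.041,0,0,0,0,0.002,0.043,0,0,0,0,0.002,0.044,0,0,0,0],
)

```text
clock: 11.6
tcp_pos: [0.6089, 0.0832, 0.1024]
eef_rot: [3.139, -0.002, -0.048]
force: [-0.1, -0.5, -1.0]
width: 0.0398
```

>>> servo_tool(
  moves=[0,0.001,0,0,0,0,0,0.002,0,0,0,0,0,0.003,0,0,0,0,0,0.004,0,0,0,0],
)

```text
clock: 12.0
tcp_pos: [0.609, 0.0872, 0.1024]
eef_rot: [3.139, -0.002, -0.048]
force: [0.3, -1.7, -0.7]
width: 0.04
```

```bash
python3 b.py 7
```

```text
12.1 [0.6089 0.0874 0.1024] tcp in yard [-0.0512 -0.1378  0.0002]
top 0.68 [ 0.6107  0.1755 -0.0002] 1.6854337537113793 rel [-0.0535 -0.0502  0.0485]
side 0.88 [ 0.616   0.1549 -0.0311] 0.11857533711158881 rel [-0.048  -0.0687  0.0166]
```

View pics/side7.png

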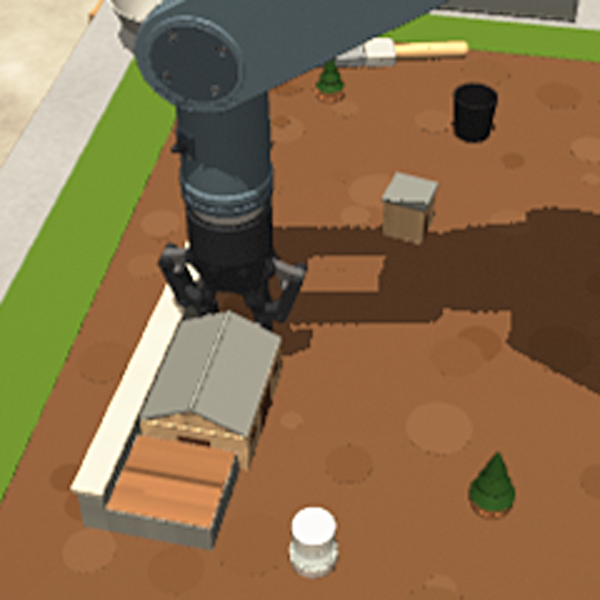

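A few mm remain to the dock; push slowly until the force rises.

>>> servo_tool(
  moves=[0,0.001,0,0,0,0,0,0.002,0,0,0,0,0,0.003,0,0,0,0],
)

```text
clock: 12.5
tcp_pos: [0.609, 0.0904, 0.1024]
eef_rot: [3.139, -0.002, -0.048]
force: [-0.3, -0.7, -0.9]
width: 0.0395
```

>>> servo_tool(
  moves=[0,0.001,0,0,0,0,0,0.002,0,0,0,0],
)

```text
clock: 12.7
tcp_pos: [0.6089, 0.0922, 0.1024]
eef_rot: [3.138, -0.002, -0.048]
force: [-0.7, -4.6, 0.3]
width: 0.0401
```

>>> servo_tool(
  moves=[0,0.001,0,0,0,0,0,0.002,0,0,0,0,0,0.002,0,0,0,0],
)

```text
clock: 13.0
tcp_pos: [0.6087, 0.0925, 0.1025]
eef_rot: [3.135, -0.001, -0.048]
force: [-1.5, -8.2, 0.7]
width: 0.04
```

>>> servo_tool(
  moves=[0,-0.008,0,0,0,0,-0.001,-0.025,0,0,0,0,-0.002,-0.05,0.01,0,0,0,-0.003,-0.07,0.04,0,0,0,-0.003,-0.09,0.08,0,0,0,-0.01,-0.12,0.12,0,0,0,-0.03,-0.16,0.15,0,0,0,-0.06,-0.2,0.16,0,0,0,-0.09,-0.24,0.16,0,0,0,-0.12,-0.28,0.16,0,0,0,-0.15,-0.32,0.16,0,0,0,-0.16,-0.35,0.16,0,0,0],
)

```text
clock: 14.2
tcp_pos: [0.4459, -0.2595, 0.2627]
eef_rot: [3.135, -0.001, -0.049]
force: [-0.0, -1.0, -0.2]
width: 0.0401
```

```bash
python3 b.py 8
```

```text
14.3 [ 0.4467 -0.2621  0.2628] tcp in yard [-0.1965 -0.4946 -0.0052]
top 0.9 [ 0.6142  0.1642 -0.078 ] 0.057319492502883505 rel [-0.0495 -0.0613 -0.0293]
side 0.73 [ 0.6158  0.1536 -0.0512] 0.16776575343623015 rel [-0.0481 -0.0699 -0.0035]
```

View pics/side8.png

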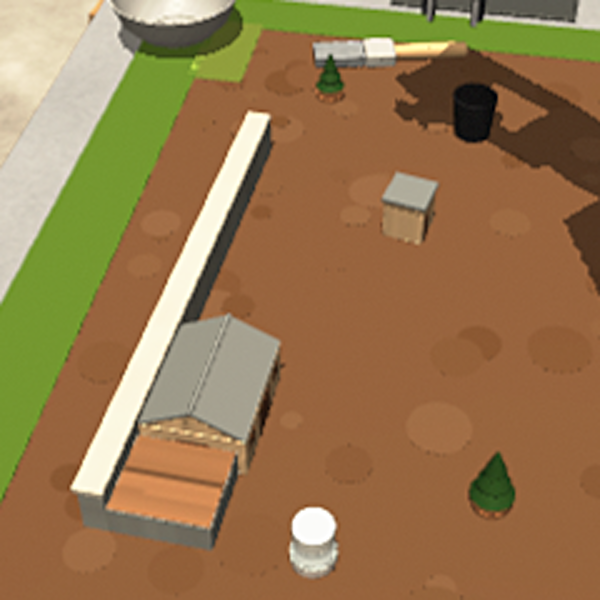

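View pics/top8.png

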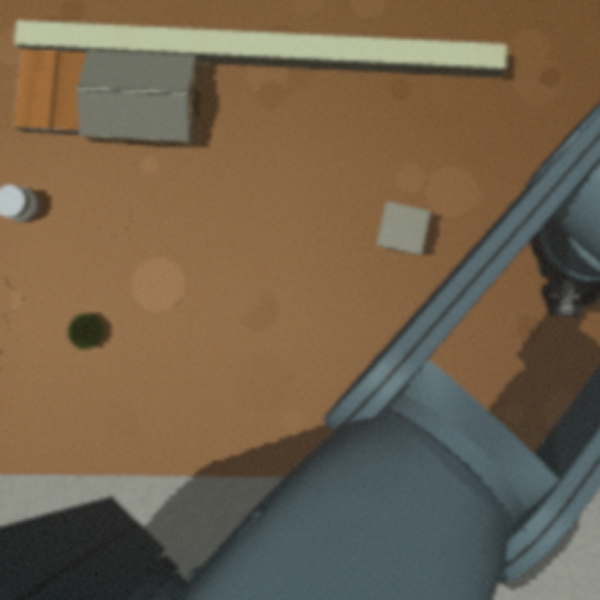

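```bash
python3 - <<'E'
from h import *
Y=np.array([.6666,.223,-.0487])
for n,b in (("top",(135,195,180,270)),("side",(240,350,205,300))):
    c=env.camera(n); a=c["img"][:,:,::-1]; f=8 if n=="top" else 6
    z=cv2.resize(a[b[0]:b[1],b[2]:b[3]],None,fx=f,fy=f,interpolation=cv2.INTER_CUBIC)
    cv2.imwrite(f"pics/{n}9.png",z)
    # predicted home outline
    th=Y[2];R=np.array([[np.cos(th),-np.sin(th),0],[np.sin(th),np.cos(th),0],[0,0,1]])
    def pr(P):
        W=np.array(P)@R.T+[Y[0],Y[1],.01]; u=(W@c["R"].T+c["t"])@c["mtx"].T; u=u[:,:2]/u[:,2:]; return np.round((u+.5-[b[2],b[0]])*f*16).astype(np.int32)
    for P in ([(-.096,-.12,.044),(-.096,0,.044)],[(-.048,-.12,.072),(-.048,0,.072)],[(-.096,-.12,.044),(-.048,-.12,.072),(0,-.12,.044)],[(-.096,0,.044),(-.048,0,.072),(0,0,.044)],[(0,-.46,.05),(0,.08,.05)],[(-.09,.08,.031),(-.09,0,.031)]):
        cv2.polylines(z,[pr(P)],False,(0,0,255),1,cv2.LINE_AA,shift=4)
    cv2.imwrite(f"pics/{n}9o.png",z)
E
```

```text
(no output)
```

View pics/top9o.png

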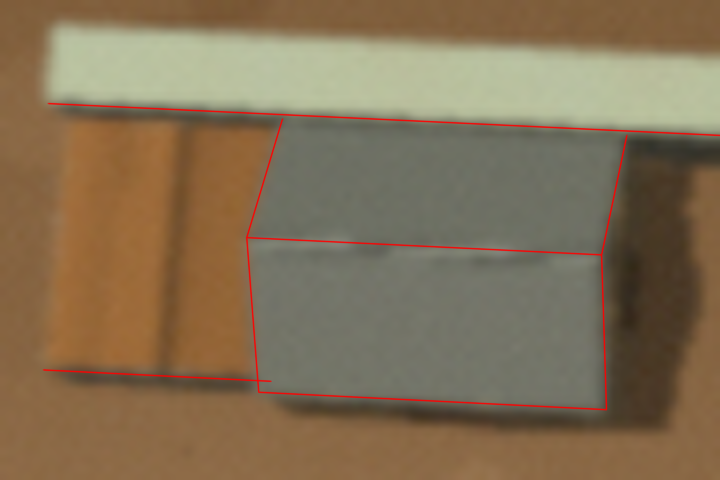

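View pics/side9o.png

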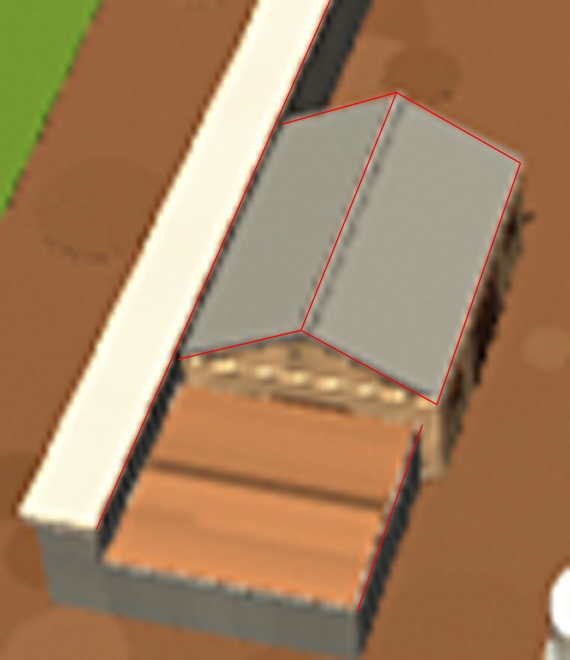

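View pics/top9.png

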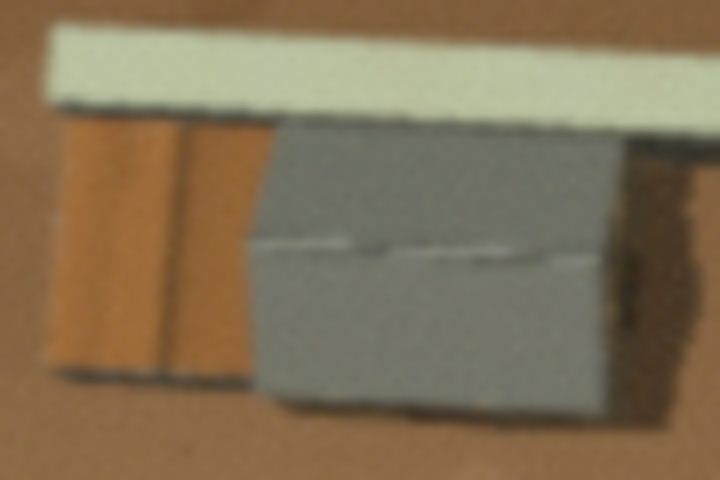

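```bash
python3 - <<'E'
from plant import env
print(env.observe()["clock"]); print(env.hand_in())
E
```

```text
14.5
the job is handed in; nothing more can be done
None
```

I pushed the shed to its home spot against the retaining wall and the loading dock, and handed the job in at 14.5 s of the 54 s allowed. The hand-in reports no verdict.

- **Pushes:** With the fingers spread, I pushed the shed's near long side until it met the wall, with about 10 N of contact force. Then I pushed its end along the wall until it met the dock, at about 8 N. Afterwards I backed off and raised the arm clear of everything.
- **Outline check:** The home outline drawn over the last top and side pictures matches the roof edges and ridge to about 1–2 mm, parallel to the wall.
- **Top camera fit:** It gave x −49.5 mm, y −61.3 mm and −0.029 rad relative to the yard, all within tolerance.
- **Side camera fit:** It agreed on x (−48.1 mm) and angle (−0.004 rad), but gave y −69.9 mm, which is outside the limit. I put that down to the dock hiding the foot of the shed in that view, and the roof outline and dock contact force both disagree with it.
- **Other objects:** I judged these by eye only, not by measurement. In the last pictures the hut, cup, trees, jar and brush look to be where they stood, and the tool did not come near them.

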